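# Hold the spring clip open over the job card

## Robot

A 6-joint arm with a two-finger parallel gripper is mounted at the origin on a cart in front of the work surface, level with it; the furniture and walls round the work are solid. World frame = base frame: x ahead of the robot, y to its left, z up, the work surface at z = 0. Lengths are in m, angles in rad, forces in N, time in s.
With the tool pointing down it reaches from about 0.3 to 0.75 m from the base axis. Payload 8.5 kg.
Tool frame: the origin (TCP) lies midway between the tips of the shut fingers; the grasp point (between the pads) lies ctrl.hold_point_z behind it (ctrl.hold_point_z is the distance from the TCP to the grasp point, in m); z points along the fingers, y is the direction in which the jaws open and shut (so a half turn about z gives the same grasp; the last joint's range is limited). The gripper opens to 88 mm and grips with 3 to 60 N. Pads are 18 mm wide; open, the fingers measure 123 mm over their backs; the gripper's body (75 mm by 187 mm) begins 45 mm behind the grasp point.
Start: joints at [-1.383, 0.381, 1.297, -0, 1.464, -0.215], TCP at [0.216, -0.506, 0.239] pointing down, gripper open.
Joint ranges: [-3.11, 3.11], [-0.89, 2.33], [0.22, 2.48], [-1.42, 4.56], [0.17, 2.85], [-2.88, 2.88]. Speed limits (rad/s): [2.39, 2.39, 3.14, 3.14, 3.14, 3.14].

## Interface

Orientations are given as a rotation vector (axis times angle).
In Python, from rig import ctrl gives the robot as it stands.
- The arm moves only by the shell command python3 -m pendant 'ROWS' [FORCE]. ROWS is JSON, one flat list of numbers, 7 for each row, row after row: the turn, a rotation vector about the world's x, y, z normalised to -1 to 1, where 1 is 5 degrees, then the shift along the world's x, y, z normalised to -1 to 1, where 1 is 40 mm, then the opening, from -1 (shut) to 1 (fully open). A call has 1 to 10 rows; each row shifts and turns the commanded pose from where the row before left it; what a row does not reach is not made up. A row lasts 1/12 s, in which the tool goes at most 41.7 mm and 7.16 degrees, less where a joint would pass 70% of its speed; a pose out of reach is approached as far as the arm can. A call with a number of a shift or a turn outside -1 to 1 is refused whole. A call with a gripper value outside its range is refused whole. The fingers move at their own pace and stop on an object; FORCE is the grip in N (left out, the last holds). Time passes only in rows, so rows that do not move let the fingers close. It gives the time, the measured TCP pose, the force and the opening at its end, in the units of the state.
- ctrl.get_obs(): the state, without advancing time (a new reading comes with each control period).
- ctrl.capture(name): name is "scene" or "top"; returns a dict with "image" (420x560x3 uint8, red, green, blue), "camera_matrix" (3x3 intrinsics, pixels), "k1" (the pictures are not rectified: a ray, as slopes to the right and down, at radius r is drawn at 1 + k1 r^2 times it, then the intrinsics apply), "pose" (4x4, takes a point from camera to world coordinates). Camera axes: x right, y up, looking along -z (the intrinsics and any distortion apply to the point x, -y, -z); pixel columns grow to the right and rows downward; lengths in m; the calibration is good to about 2 mm. A picture is of the moment at which its call begins. There is no depth.
- ctrl.sign_off(): hands the job in, once; it reports no verdict.
The state is a dict: "t": time; "joints": joint angles; "joint_velocities": joint speeds; "tau": joint torques, N m; "ee_pos": TCP position; "ee_rot": TCP orientation; "contact_force": force on the tool from outside, world axes, zero at the start; "ft_torque": the same for the moment, N m; "grip_width": finger opening in m.
Only numpy, scipy, OpenCV 4.12 (cv2) and the standard library are available. Lean on these libraries where they do the work, as an engineer would, in place of code of your own. Each camera call takes 0.05 s, during which the arm holds its last target.

## Task

Take the blue spring clip off its rack by squeezing its two handles together, carry it to the upright job card and, with the jaws held wide open, lower it astride the card's top edge, centred on and square to the card at the red mark, with the tips of the jaws about 20 mm below the edge and neither jaw touching the card. Finish while holding it there, squeezed open and still, so that I can slip a sheet under the jaw. Don't drop the clip or knock or bite the card with it, and leave everything else where it is.

Things in the scene. Friction and masses are not known exactly. Their poses are not given: they have to be found in the camera images.
- clip_grip (a point): point midway between the blue spring clip's handles, where to squeeze; 13 mm below their tops, 87 mm above clip_mouth. Clip 107 mm tall, 0.12 kg, on the rack. x = opening direction, y = along pivot and fin, z = up to the handles. Handles 26 mm wide; here 50 mm over the outsides released (top 56), 30 mm at the stop, outer faces then parallel. Squeeze 6 to 10 N; 30 N grip holds it at the stop
- clip_mouth (a point): point midway between the clip's two black jaw pads (20 mm wide along y, 15 mm high, tips 7 mm below this point), 45 mm below the pivot; rigid with clip_grip, same axes. With the jaws open the gap is free up to 30 mm above this point
- clip_lever (a joint): turn of one clip lever about the pivot, rad; the other turns equally, and a spring shuts them. 0 = jaws biting a 5 mm plate, 0.25 = squeezed fully open to the stop: jaws gape 22 mm at the top of the pads, 30 mm at the tips; at 0.15 about 15 and 20 mm
- rack_top (a point): middle of the top edge of the rack's upright dark steel fin, 85 mm above the bench; fin 5 mm thick, 90 mm long, fixed on a dark wooden foot of 70 x 110 x 18 mm. The clip bites it anywhere along it, jaw tips 20 mm below the fin's top. x across the fin, y along it, z up
- card_mark (a point): the red mark on the top edge of the white job card, at mid-thickness on the edge, 130 mm above the bench. The mark is a red band 6 mm wide that wraps over the edge, anywhere along it. Axes: x = across the card's 5 mm thickness, y = along its top edge, z up
- card_stand: the white job card with drawn lines (140 mm wide, 5 mm thick, top edge 130 mm above the bench) fixed upright in a wooden foot of 70 x 150 x 33 mm; origin under the middle of the foot, x across the card, y along it, z up. It does not move
- tape_measure: tape measure lying on the bench, 36 x 95 x 62 mm, origin at its underside; a bystander
- offcut_1: wooden block, 45 x 90 x 45 mm, origin at its underside; a bystander
- nail_tin: open tin of nails, 71 mm across and 46 mm high, origin at its underside; a bystander
- string_spool: spool of string, 50 mm across and 66 mm high, origin at its underside; a bystander

How it is judged:
By the outcome, as a careful person would: the job done as asked, in the order asked, and still so for the second after the job is handed in, while the arm keeps its last pose, push and grip.
It also fails if it takes over 43 s, if anything falls off the work surface, if the arm or the gripper's body presses on something with over 40 N, if the wrist force passes 120 N, or if a joint passes its speed limit or range.

## Working session

There is one attempt and no reset: what is moved stays moved. The work goes in short steps, Python scripts to look and compute and a shell command to move; the robot and the scene stay as the last step left them, time stands still between calls to the robot, and variables do not carry over. Pictures are saved under pics/ and viewed, and the job is handed in when it is done.

```bash
ls; mkdir -p pics
python3 - <<'E'
from rig import ctrl
import cv2
print(ctrl.hold_point_z); o=ctrl.get_obs()
print({k:o[k] for k in('t','ee_pos','ee_rot','grip_width','contact_force')})
for n in('scene','top'):
    c=ctrl.capture(n); cv2.imwrite(f'pics/{n}0.png',c['image'][:,:,::-1]); print(n,c['camera_matrix'],c['k1'],c['pose'])
E
```

```text
pics
0.0187
{'t': 0.0, 'ee_pos': array([ 0.21554288, -0.50570503,  0.23815304]), 'ee_rot': array([-3.07669297e+00, -6.28180101e-01, -4.15998797e-05]), 'grip_width': 0.0882044646154283, 'contact_force': array([-0.13294587, -0.08035095,  0.46717039])}
scene [[424.43085473   0.         279.91515455]
 [  0.         424.43085473 211.73244416]
 [  0.           0.           1.        ]] 0.026405802191917804 [[-0.73608501  0.36051259 -0.57289575 -0.21514305]
 [-0.6767056  -0.41164097  0.6104271   0.68615154]
 [-0.01576071  0.837008    0.54696363  0.80274816]
 [ 0.          0.          0.          1.        ]]
top [[412.33677087   0.         277.65193895]
 [  0.         412.33677087 212.22257533]
 [  0.           0.           1.        ]] -0.08617363060334064 [[-0.00148034  0.99225068 -0.12424333  0.37704763]
 [-0.99998017 -0.00222929 -0.00588932 -0.1067586 ]
 [-0.00612065  0.12423215  0.9922343   1.27618318]
 [ 0.          0.          0.          1.        ]]
```

View pics/scene0.png

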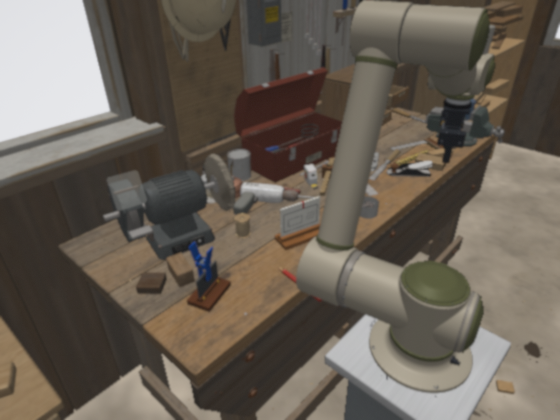

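View pics/top0.png

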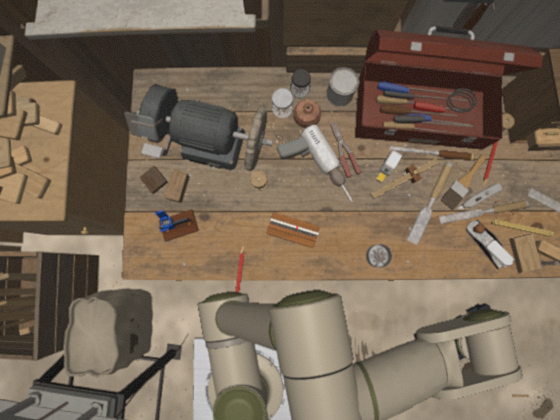

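Top view: clip and rack at about (178,224), card at (293,229), tin at (378,256). Scene view: clip at (203,270), card at (300,217). I'll zoom in on both.

```bash
cat > h.py <<'E'
import numpy as np, cv2
from rig import ctrl
from scipy.spatial.transform import Rotation as R
def ray(c,px):
    K=c['camera_matrix'];k=c['k1'];px=np.atleast_2d(np.array(px,float))
    d=(px-[K[0,2],K[1,2]])/[K[0,0],K[1,1]]
    u=d.copy()
    for _ in range(30): u=d/(1+k*(u**2).sum(1,keepdims=True))
    v=np.c_[u[:,0],-u[:,1],-np.ones(len(u))]@c['pose'][:3,:3].T
    return c['pose'][:3,3],v
def onplane(c,px,z):
    o,v=ray(c,px); return o+v*((z-o[2])/v[:,2])[:,None]
def tri(cs,pxs):
    A=np.zeros((3,3));b=np.zeros(3);L=[]
    for c,p in zip(cs,pxs):
        o,v=ray(c,p);v=v[0]/np.linalg.norm(v[0]);M=np.eye(3)-np.outer(v,v);A+=M;b+=M@o;L.append((o,M))
    x=np.linalg.solve(A,b);return x,[np.linalg.norm(M@(x-o)) for o,M in L]
def proj(c,p):
    T=c['pose'];q=(np.atleast_2d(p)-T[:3,3])@T[:3,:3];s=np.c_[q[:,0],-q[:,1]]/-q[:,2:3]
    s=s*(1+c['k1']*(s**2).sum(1,keepdims=True));K=c['camera_matrix'];return s*[K[0,0],K[1,1]]+[K[0,2],K[1,2]]
def crop(im,x,y,w,h,s,name):
    a=cv2.resize(im[y:y+h,x:x+w,::-1],None,fx=s,fy=s,interpolation=cv2.INTER_CUBIC);cv2.imwrite(name,a)
E
python3 - <<'E'
from h import *
s=ctrl.capture('scene')['image'];t=ctrl.capture('top')['image']
a=lambda im,x,y:cv2.resize(im[y:y+70,x:x+100],None,fx=4,fy=4,interpolation=cv2.INTER_CUBIC)
g=np.vstack([np.hstack([a(s,150,238),a(s,255,185)]),np.hstack([a(t,140,190),a(t,245,195)])])
cv2.imwrite('pics/crop0.png',g[:,:,::-1])
E
```

```text
(no output)
```

View pics/crop0.png

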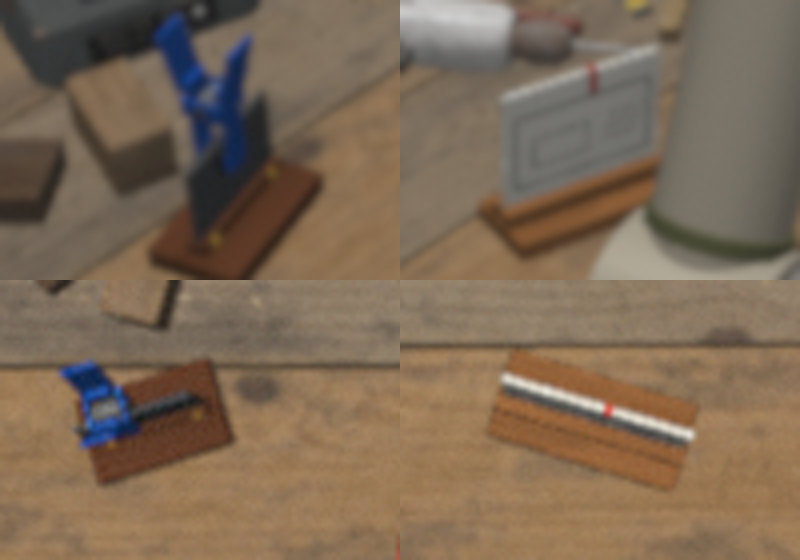

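Top crop: fin top runs from about (160,228) to (190,219), and the card edge from about (270,219) to (318,233) with the red mark near (297,227). Next I'll extract these by colour masks and line fits.

Run:
```python
from h import *
C={n:ctrl.capture(n) for n in('scene','top')}
roi={'scene':(255,185,100,70),'top':(245,195,100,70)}
# red mark
red={}
for n,(x,y,w,h) in roi.items():
    im=C[n]['image'][y:y+h,x:x+w].astype(float)
    r=np.clip(im[...,0]-np.maximum(im[...,1],im[...,2])*1.0-60,0,None)
    if n=='top': r[:25]=0
    ys,xs=np.nonzero(r>0); print(n,list(zip(xs+x,ys+y,r[ys,xs].astype(int))))
    wt=r[ys,xs]; red[n]=(np.average(xs,weights=wt)+x,np.average(ys,weights=wt)+y)
print(red); 
# top white edge
x,y,w,h=roi['top'];im=C['top']['image'].astype(float)
pts=[]
for u in range(272,317):
    col=im[y:y+h,u].min(1); wt=np.clip(col-130,0,None); 
    if wt.sum()>20: pts.append((u,np.average(np.arange(h)+y,weights=wt),wt.sum()))
pts=np.array(pts);print(np.round(pts[::4],1))
P=onplane(C['top'],pts[:,:2],.13)[:,:2]
vx,vy,x0,y0=cv2.fitLine(P.astype(np.float32),cv2.DIST_HUBER,0,.001,.001).ravel()
print('edge dir',vx,vy,'normal yaw',np.degrees(np.arctan2(-vx,vy)) , x0,y0)
print('mark top@.13',onplane(C['top'],red['top'],.13),'scene@.13',onplane(C['scene'],red['scene'],.13),tri([C['scene'],C['top']],[red['scene'],red['top']]))
# rough clip
f=lambda X,Y,x,y:((X+.5)/4-.5+x,(Y+.5)/4-.5+y)
for a,b in(((194,184),(82,152)),((268,97),(203,118)),((170,20),(82,90))):
    print(tri([C['scene'],C['top']],[f(*a,150,238),f(*b,140,190)]))
b=[]
for n,(x,y) in(('scene',(180,238)),('top',(145,195))):
    i=C[n]['image'][y:y+60,x:x+60]; k=cv2.resize(i,None,fx=9,fy=9,interpolation=cv2.INTER_CUBIC)[:, :396]; b.append(k)
g=np.hstack(b); cv2.imwrite('pics/clip0.png',g[:,:,::-1])
```

```text
scene []Traceback (most recent call last):
  File "<stdin>", line 11, in <module>
    raise ZeroDivisionError(
        "Weights sum to zero, can't be normalized")
ZeroDivisionError: Weights sum to zero, can't be normalized
```

Run:
```python
from h import *
C={n:ctrl.capture(n) for n in('scene','top')}
red={}
for n,(x,y,w,h) in {'scene':(296,194,14,20),'top':(290,218,16,18)}.items():
    im=C[n]['image'][y:y+h,x:x+w].astype(float)
    e=im[...,0]-np.maximum(im[...,1],im[...,2]); 
    print(n);print(e.astype(int)); r=np.clip(e-28,0,None)
    ys,xs=np.nonzero(r>0);wt=r[ys,xs]; red[n]=(np.average(xs,weights=wt)+x,np.average(ys,weights=wt)+y)
print(red)
im=C['top']['image'].astype(float);y=195;h=60
pts=[]
for u in range(272,317):
    col=im[y:y+h,u].min(1); wt=np.clip(col-130,0,None); 
    if wt.sum()>20: pts.append((u,np.average(np.arange(h)+y,weights=wt),wt.sum()))
pts=np.array(pts);print(np.round(pts[::4],1))
P=onplane(C['top'],pts[:,:2],.13)[:,:2]
vx,vy,x0,y0=cv2.fitLine(P.astype(np.float32),cv2.DIST_HUBER,0,.001,.001).ravel()
print('edge dir',vx,vy,'normal yaw',np.degrees(np.arctan2(-vx,vy)) , x0,y0)
print('mark top@.13',onplane(C['top'],red['top'],.13),'scene@.13',onplane(C['scene'],red['scene'],.13),tri([C['scene'],C['top']],[red['scene'],red['top']]))
f=lambda X,Y,x,y:((X+.5)/4-.5+x,(Y+.5)/4-.5+y)
for a,b in(((194,184),(82,152)),((268,97),(203,118)),((170,20),(82,90))):
    print(tri([C['scene'],C['top']],[f(*a,150,238),f(*b,140,190)]))
b=[]
for n,(x,y) in(('scene',(180,238)),('top',(150,205))):
    i=C[n]['image'][y:y+60,x:x+44]; k=cv2.resize(i,None,fx=9,fy=9,interpolation=cv2.INTER_CUBIC); b.append(k)
g=np.hstack(b); cv2.imwrite('pics/clip0.png',g[:,:,::-1])
```

```text
scene
[[ 9  9  9 10 11 11 12 12 11 13 12 13 14 13]
 [ 9  7  6  7  7  8  8  8  9  9 10 10 11 12]
 [ 8  6  6  5  5  6  6  6  6  6  6  7  7  8]
 [ 7  6  6  7  6  7  6  5  6  5  5  6  5  5]
 [ 7  8 10  9 11 10 10 10  9  9  9  8  8  6]
 [ 7  9 11 12 13 14 15 14 12 11 10  8  7  5]
 [10 11 13 12 16 21 27 23 15  9  7  5  4  3]
 [13 13 12 12 15 29 42 36 17  8  4  3  2  1]
 [12 10  8  7 11 22 40 39 18  6  2  2  0  1]
 [ 9  7  4  5  5 13 28 35 18  5  2  1  0  0]
 [ 5  3  2  1  2  8 22 31 18  5  1  1  0  0]
 [ 1  1  2  1  2  7 20 29 17  5  1  1  1  0]
 [ 1  1  1  1  1  6 20 29 17  5  1  0  0  1]
 [ 0  0  1  1  2  5 16 25 14  5  1  1  1  0]
 [ 0  0  0  1  1  4  9 13  7  2  0  1  1  1]
 [ 0  1  1  1  0  1  3  4  2  1  0  1  1  1]
 [ 0  0  1  1  1  1  1  1  1  1  1  0  1  0]
 [ 1  1  1  0  0  1  1  1  0  1  1  1  1  0]
 [ 0  0  0  1  1  0  0  1  0  0  1  0  0  0]
 [ 1  1  0  1  1  0  0  0  1  0  1  1  1  0]]
top
[[ 54  53  46  42  34  31  30  32  31  30  30  32  32  33  33  34]
 [ 49  50  50  47  49  45  40  38  35  31  30  31  33  31  31  27]
 [ 50  51  51  48  50  51  49  49  47  44  39  37  32  
[... 1350 characters left out ...]
1. ]
 [310.  231.  143. ]
 [314.  232.4 134. ]]
edge dir 0.2944811 0.9556573 normal yaw -17.126423 0.48464024 -0.13433398
mark top@.13 [[ 0.48120803 -0.1537917   0.13      ]] scene@.13 [[ 0.47479098 -0.14881612  0.13      ]] (array([ 0.48087978, -0.15461473,  0.12487911]), [np.float64(0.0010016424324810807), np.float64(0.0010016424324811287)])
(array([0.48264091, 0.24796173, 0.07110282]), [np.float64(0.00022900627509874787), np.float64(0.00022900627509866536)])
(array([0.51006824, 0.1603759 , 0.07101062]), [np.float64(0.0028539370979459434), np.float64(0.0028539370979459473)])
(array([0.51788039, 0.22228015, 0.1673242 ]), [np.float64(0.001397770631640687), np.float64(0.0013977706316405604)])
```

View pics/clip0.png

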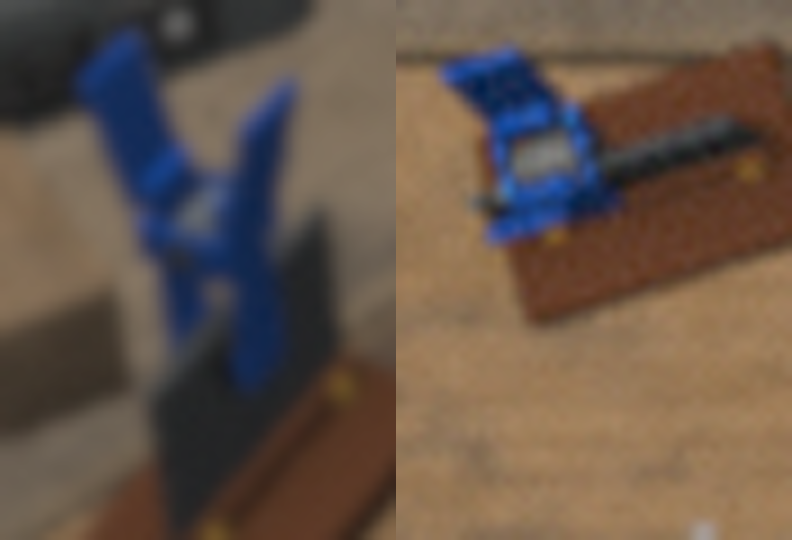

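Run:
```python
from h import *
C={n:ctrl.capture(n) for n in('scene','top')};S,T=C['scene'],C['top']
z9=lambda X,Y,x,y:((X+.5)/9-.5+x,(Y+.5)/9-.5+y)
s=lambda X,Y:z9(X,Y,180,238)
t=lambda X,Y:z9(X-396,Y,150,205)
print('fin near',tri([S,T],[s(155,400),t(475,205)]),'far',tri([S,T],[s(325,205),t(755,130)]))
print('fin top@85',onplane(T,[t(475,205),t(755,130)],.085),'scene',onplane(S,[s(155,400),s(325,205)],.085))
print('clip top',tri([S,T],[s(186,78),t(503,146)]))
print('far edge',tri([S,T],[s(102,57),t(479,60)]),'near',tri([S,T],[s(270,98),t(528,233)]))
print('top@.172',onplane(T,[t(443,70),t(515,50),t(488,240),t(503,146)],.172))
print('mark',onplane(T,(296.85,227),.13),onplane(S,(302.3,200.8),.13),tri([S,T],[(302.3,200.8),(296.85,227)]))
# foot corners at z=.018
c4=lambda X,Y:((X+.5)/4-.5+140,(Y-280+.5)/4-.5+190)
print('foot',onplane(T,[c4(98,486),c4(233,440),c4(208,360)],.018))
# blue mask of top
hsv=cv2.cvtColor(T['image'],cv2.COLOR_RGB2HSV)[195:240,145:185]
m=((hsv[...,0]>100)&(hsv[...,0]<130)&(hsv[...,1]>120)&(hsv[...,2]>50))
for r in m: print(''.join('#' if q else '.' for q in r))
```

```text
fin near (array([0.48277661, 0.25105852, 0.0786309 ]), [np.float64(0.00032016211919036144), np.float64(0.0003201621191902209)]) far (array([0.51014373, 0.16215328, 0.07729243]), [np.float64(0.003385126978148134), np.float64(0.003385126978148138)])
fin top@85 [[0.48244205 0.24939467 0.085     ]
 [0.50683002 0.15799882 0.085     ]] scene [[0.47633816 0.25472204 0.085     ]
 [0.50556339 0.16942251 0.085     ]]
clip top (array([0.49362783, 0.21755608, 0.16600046]), [np.float64(0.0005519861244992212), np.float64(0.0005519861244991654)])
far edge (array([0.51999181, 0.22610982, 0.16477173]), [np.float64(0.0003945561223092699), np.float64(0.00039455612230925046)]) near (array([0.4674143 , 0.20895989, 0.16754336]), [np.float64(0.001063052007161674), np.float64(0.001063052007161765)])
top@.172 [[0.51575682 0.23462376 0.172     ]
 [0.52180764 0.21267746 0.172     ]
 [0.46417634 0.21906078 0.172     ]
 [0.49260518 0.21538979 0.172     ]]
mark [[ 0.47891157 -0.15343824  0.13      ]] [[ 0.47949861 -0.15340226  0.13      ]] (array([ 0.47908483, -0.15328138,  0.13020534]), [np.float64(0.00024208741
[... 1307 characters left out ...]
...
.........................##.............
.................#.....#####............
.................############...........
.................############...........
.................############...........
.................#########..............
................#######.................
................#####...................
........................................
........................................
........................................
........................................
........................................
........................................
........................................
........................................
........................................
```

Both views agree on the mark: (0.479, -0.153, 0.130), with the card normal at -17.1°. The clip is at about (0.493, 0.2165), with its x axis at about 18.3° and its tops at 0.166–0.172. I'll move above the clip: 24 rows plus a turn of +85°.

```bash
python3 -m pendant '[0,0,0.71,0.289,0.752,0.1,1, 0,0,0.71,0.289,0.752,0.1,1, 0,0,0.71,0.289,0.752,0.1,1, 0,0,0.71,0.289,0.752,0.1,1, 0,0,0.71,0.289,0.752,0.1,1, 0,0,0.71,0.289,0.752,0.1,1, 0,0,0.71,0.289,0.752,0.1,1, 0,0,0.71,0.289,0.752,0.1,1]' 10
```

```text
t: 1.17
ee_pos: [0.3083, -0.2638, 0.2711]
ee_rot: [2.828, 1.368, 0.0]
contact_force: [-0.1, -0.8, -0.0]
grip_width: 0.088
```

```bash
python3 -m pendant '[0,0,0.71,0.289,0.752,0,1, 0,0,0.71,0.289,0.752,0,1, 0,0,0.71,0.289,0.752,0,1, 0,0,0.71,0.289,0.752,0,1, 0,0,0.71,0.289,0.752,0,1, 0,0,0.71,0.289,0.752,0,1, 0,0,0.71,0.289,0.752,0,1, 0,0,0.71,0.289,0.752,0,1]'; python3 -m pendant '[0,0,0.71,0.289,0.752,0,1, 0,0,0.71,0.289,0.752,0,1, 0,0,0.71,0.289,0.752,0,1, 0,0,0.71,0.289,0.752,0,1, 0,0,0.71,0.289,0.752,0,1, 0,0,0.71,0.289,0.752,0,1, 0,0,0.71,0.289,0.752,0,1, 0,0,0.71,0.289,0.752,0,1, 0,0,0,0,0,0,1, 0,0,0,0,0,0,1]'
cat > look.py <<'E'
import sys
from h import *
n=sys.argv[1]; x,y,w,h=map(int,sys.argv[2:6]); x2,y2=map(int,sys.argv[6:8])
s=ctrl.capture('scene');t=ctrl.capture('top'); f=min(400//w,590//h)
a=[cv2.resize(c['image'][b:b+h,a:a+w],None,fx=f,fy=f,interpolation=cv2.INTER_CUBIC) for c,a,b in((s,x,y),(t,x2,y2))]
cv2.imwrite(f'pics/{n}.png',np.hstack(a)[:,:,::-1])
o=ctrl.get_obs();M=R.from_rotvec(o['ee_rot']).as_matrix();print(f,o['t'],o['ee_pos'].round(4),'ytool yaw',np.degrees(np.arctan2(M[1,1],M[0,1])).round(2),'z',M[:,2].round(4),o['contact_force'].round(2),o['grip_width'])
g=o['ee_pos']-M[:,2]*ctrl.hold_point_z; print('grasp pt',g.round(4))
E
python3 look.py above 160 200 80 100 130 170
```

```text
t: 1.83
ee_pos: [0.4008, -0.023, 0.271]
ee_rot: [2.405, 2.02, 0.0]
contact_force: [0.4, -1.2, -0.0]
grip_width: 0.0881
t: 2.67
ee_pos: [0.493, 0.2169, 0.2702]
ee_rot: [-1.838, -2.547, 0.001]
contact_force: [0.2, -0.2, 0.0]
grip_width: 0.0882
5 2.7667 [0.4928 0.2154 0.2707] ytool yaw 18.23 z [-4.e-04 -4.e-04 -1.e+00] [-0.63 -0.51  0.17] 0.08800761235820177
grasp pt [0.4928 0.2154 0.2894]
```

View pics/above.png

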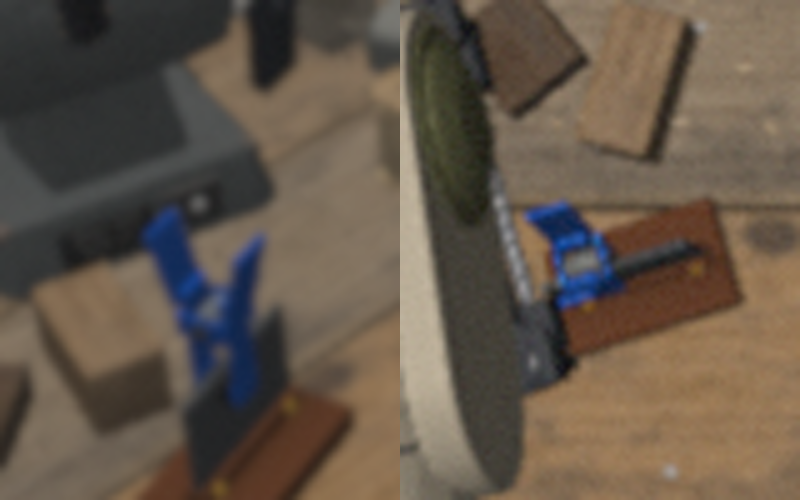

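The clip is still visible under the gripper in both views (scene crop (205,310), top crop (580,265)). I'll lower to just above the handles and look again.

```bash
python3 -m pendant '[0,0,0,0,0.02,-0.5,1, 0,0,0,0,0,-0.5,1, 0,0,0,0,0,-0.5,1, 0,0,0,0,0,-0.4,1, 0,0,0,0,0,0,1, 0,0,0,0,0,0,1]'
python3 look.py above2 160 200 80 100 130 170
```

```text
t: 3.27
ee_pos: [0.4929, 0.2158, 0.1951]
ee_rot: [-1.842, -2.544, 0.001]
contact_force: [-0.4, 0.0, -0.1]
grip_width: 0.0886
5 3.3667 [0.4935 0.2163 0.1962] ytool yaw 18.22 z [ 2.1e-03  4.0e-04 -1.0e+00] [ 0.24 -0.   -0.14] 0.08807265334516129
grasp pt [0.4935 0.2163 0.2149]
```

View pics/above2.png

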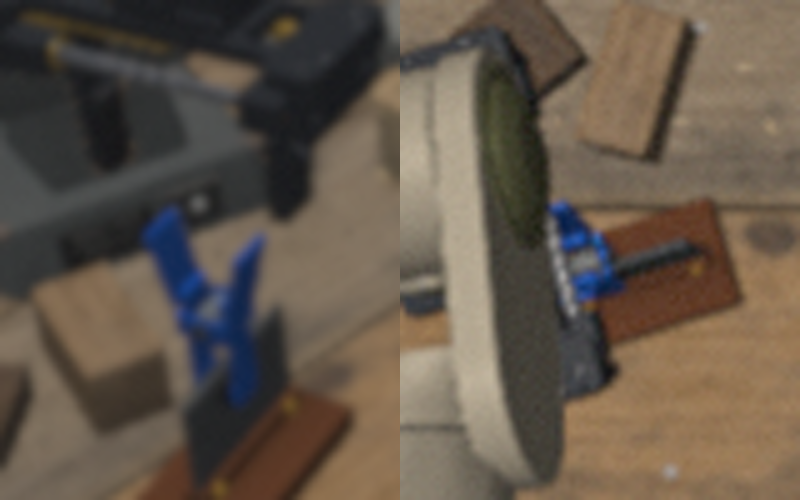

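Run:
```python
from h import *
c=ctrl.capture('scene');o=ctrl.get_obs();M=R.from_rotvec(o['ee_rot']).as_matrix()
f=lambda p:((p-[160,200]+.5)*5-.5).round(0)
for z in (-.044,0,.044): print(f(proj(c,o['ee_pos']+M[:,1]*z)))
d=np.array([.9494,.3140,0]);e=np.array([-.314,.949,0])
for z in(.172,.166):
    q=np.array([.493,.2165,z]); print(z,f(proj(c,[q-d*.028+e*.013,q-d*.028-e*.013,q+d*.028+e*.013,q+d*.028-e*.013])))
```

```text
[[277. 205.]]
[[199. 183.]]
[[123. 162.]]
0.172 [[240. 252.]
 [269. 222.]
 [142. 224.]
 [172. 195.]]
0.166 [[241. 262.]
 [270. 232.]
 [144. 234.]
 [174. 205.]]
```

Scene-view tips at (115,170) and (290,215) match the projection. The handle tops look nearer z 0.166 to 0.169, so I'll take the grip at z of about 0.157, which means lowering 58 mm.

```bash
python3 -m pendant '[0,0,0,0,0,-0.5,1, 0,0,0,0,0,-0.5,1, 0,0,0,0,0,-0.43,1, 0,0,0,0,0,0,1, 0,0,0,0,0,0,1]'
python3 look.py pre 160 200 80 100 130 170
```

```text
t: 3.83
ee_pos: [0.4933, 0.2167, 0.1382]
ee_rot: [1.841, 2.546, 0.0]
contact_force: [0.6, -0.3, 0.8]
grip_width: 0.088
5 3.9333 [0.4938 0.2169 0.1391] ytool yaw 18.27 z [ 2.5e-03  5.0e-04 -1.0e+00] [0.49 0.57 0.81] 0.0881003883194508
grasp pt [0.4937 0.2169 0.1578]
```

View pics/pre.png

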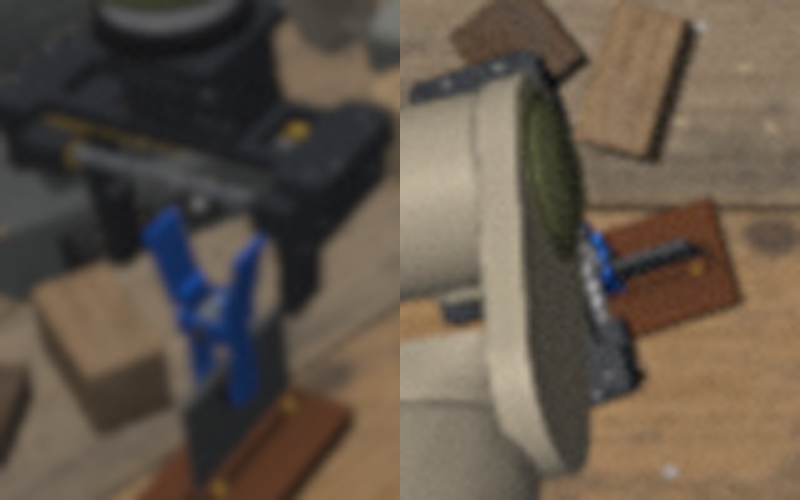

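Fingers straddle both handles (far finger at crop (115,250), near finger at (290,290)). I'll close gradually.

```bash
python3 -m pendant '[0,0,0,0,0,0,0.25, 0,0,0,0,0,0,0.2, 0,0,0,0,0,0,0.2, 0,0,0,0,0,0,0.15, 0,0,0,0,0,0,0.1]' 15; python3 -m pendant '[0,0,0,0,0,0,0, 0,0,0,0,0,0,-0.1, 0,0,0,0,0,0,-0.2, 0,0,0,0,0,0,-0.3, 0,0,0,0,0,0,-0.5, 0,0,0,0,0,0,-0.5]' 30
python3 look.py grip 160 200 80 100 130 170
```

```text
t: 4.35
ee_pos: [0.4931, 0.2168, 0.1377]
ee_rot: [1.84, 2.546, 0.0]
contact_force: [0.2, -0.0, 0.2]
grip_width: 0.0569
t: 4.85
ee_pos: [0.493, 0.2167, 0.1375]
ee_rot: [-1.84, -2.546, 0.0]
contact_force: [-0.4, 0.6, -1.2]
grip_width: 0.0296
5 4.95 [0.493  0.2168 0.1375] ytool yaw 18.28 z [-1.e-04 -0.e+00 -1.e+00] [-0.88  0.06 -1.29] 0.029176652178669243
grasp pt [0.493  0.2168 0.1562]
```

View pics/grip.png

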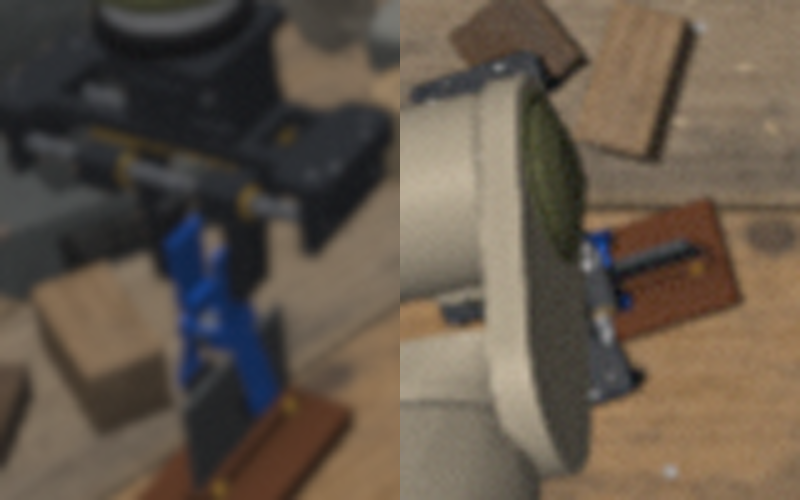

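Opening is 29–30 mm, so the clip is at its stop and its jaws are off the fin. I'll lift straight up.

```bash
python3 -m pendant '[0,0,0,0,0,0.2,-0.5, 0,0,0,0,0,0.3,-0.5, 0,0,0,0,0,0.4,-0.5, 0,0,0,0,0,0.5,-0.5, 0,0,0,0,0,0.5,-0.5, 0,0,0,0,0,0.5,-0.5, 0,0,0,0,0,0.5,-0.5, 0,0,0,0,0,0.1,-0.5, 0,0,0,0,0,0,-0.5, 0,0,0,0,0,0,-0.5]'
python3 look.py lift 160 180 80 100 130 170
```

```text
t: 5.78
ee_pos: [0.4927, 0.2167, 0.2568]
ee_rot: [-1.84, -2.545, 0.001]
contact_force: [0.8, 0.0, -1.5]
grip_width: 0.0291
5 5.8833 [0.4926 0.2167 0.2562] ytool yaw 18.28 z [-2.4e-03 -5.0e-04 -1.0e+00] [ 0.34  0.02 -1.19] 0.029066354127306515
grasp pt [0.4926 0.2167 0.2749]
```

View pics/lift.png

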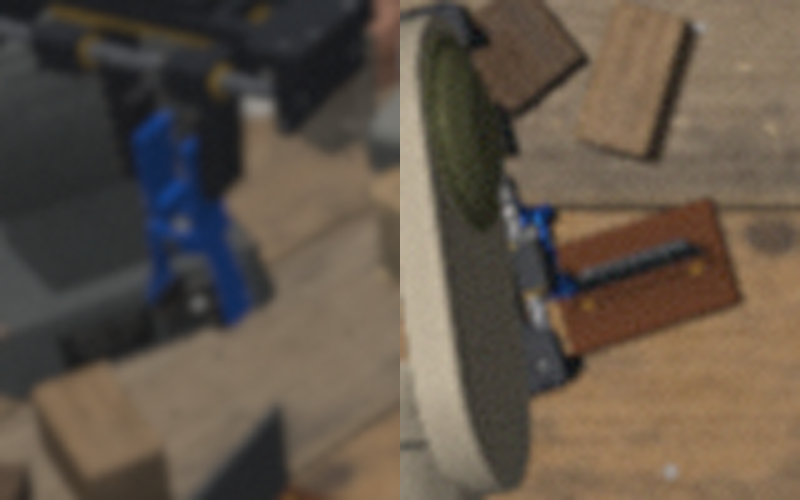

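Clip is held and clear of the fin, jaws open (tips at scene crop (155,300) and (235,322)). Rack unmoved. I'll carry it over the card with a turn of -35.4°.

```bash
python3 -m pendant '[0,0,-0.2,-0.01,-0.25,0,-0.5, 0,0,-0.4,-0.02,-0.45,0,-0.5, 0,0,-0.45,-0.02,-0.6,0,-0.5, 0,0,-0.45,-0.02,-0.6,0,-0.5, 0,0,-0.45,-0.02,-0.6,0,-0.5, 0,0,-0.45,-0.02,-0.6,0,-0.5, 0,0,-0.45,-0.02,-0.6,0,-0.5, 0,0,-0.45,-0.02,-0.6,0,-0.5, 0,0,-0.45,-0.02,-0.6,0,-0.5, 0,0,-0.45,-0.02,-0.6,0,-0.5]'; python3 -m pendant '[0,0,-0.45,-0.02,-0.6,0,-0.5, 0,0,-0.45,-0.02,-0.6,0,-0.5, 0,0,-0.45,-0.02,-0.6,0,-0.5, 0,0,-0.45,-0.02,-0.6,0,-0.5, 0,0,-0.45,-0.02,-0.6,0,-0.5, 0,0,-0.4,-0.03,-0.45,0,-0.5, 0,0,-0.23,-0.03,-0.3,0,-0.5, 0,0,0,0,0,0,-0.5, 0,0,0,0,0,0,-0.5, 0,0,0,0,0,0,-0.5]'
python3 look.py over 265 140 80 100 240 160
```

```text
t: 6.72
ee_pos: [0.4848, -0.0049, 0.2569]
ee_rot: [-2.276, -2.164, 0.001]
contact_force: [0.6, -0.1, -1.5]
grip_width: 0.0291
t: 7.55
ee_pos: [0.4789, -0.1525, 0.2574]
ee_rot: [-2.526, -1.867, -0.0]
contact_force: [0.2, -0.7, -0.7]
grip_width: 0.0292
5 7.65 [ 0.479  -0.1523  0.2576] ytool yaw -17.03 z [-0.e+00  2.e-04 -1.e+00] [ 0.23  0.27 -1.28] 0.0289764082472739
grasp pt [ 0.479  -0.1523  0.2763]
```

View pics/over.png

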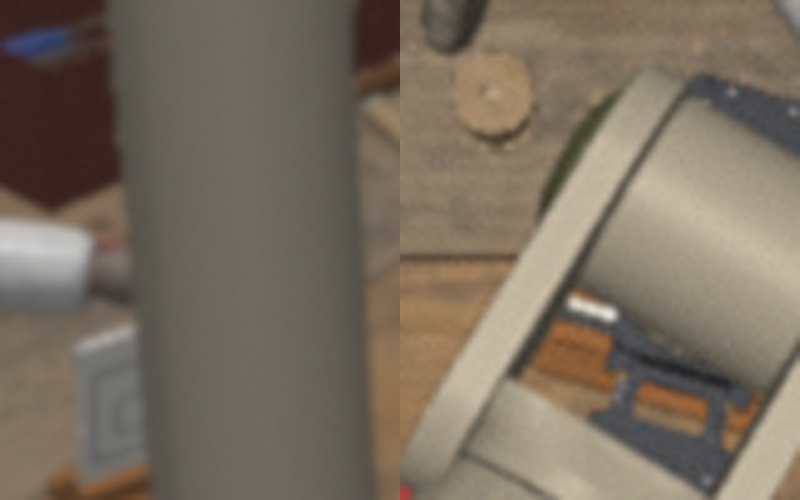

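Both views are blocked here by the arm (it covers the card's middle in scene, and the forearm covers it in top). I'll use the lift picture, where the clip was clear, to measure how it sits in the fingers.

Run:
```python
from h import *
S=ctrl.capture('scene');T=ctrl.capture('top')
im=cv2.imread('pics/lift.png'); hsv=cv2.cvtColor(im,cv2.COLOR_BGR2HSV)
y=np.radians(18.28);d=np.array([np.cos(y),np.sin(y),0]);e=np.array([-d[1],d[0],0]);G=np.array([.4927,.2167,.2752]);k=np.array([0,0,1])
fs=lambda p:((p-[160,180]+.5)*5-.5)
ft=lambda p:((p-[130,170]+.5)*5-.5+[400,0])
pts={'near top +':G-d*.015+e*.013+k*.013,'near top -':G-d*.015-e*.013+k*.013,'far top +':G+d*.015+e*.013+k*.013,'far top -':G+d*.015-e*.013+k*.013,
'near tip +':G-d*.015+e*.01-k*.094,'near tip -':G-d*.015-e*.01-k*.094,'far tip +':G+d*.015+e*.01-k*.094,'far tip -':G+d*.015-e*.01-k*.094,'pivot':G-k*.042}
big=cv2.resize(im,None,fx=1,fy=1)
for n,p in pts.items():
    a=fs(proj(S,p))[0];b=ft(proj(T,p))[0];print(n,a.round(),b.round())
    for q in(a,b): cv2.circle(big,tuple(int(v) for v in q),3,(0,255,255) if '+' in n else (0,0,255),-1)
o=np.hstack([cv2.resize(big[90:340,100:300],None,fx=2,fy=2),cv2.resize(big[150:350,480:640],None,fx=2.5,fy=2.5)])
cv2.imwrite('pics/ov.png',o)
```

```text
near top + [187. 143.] [472. 268.]
near top - [219. 115.] [523. 252.]
far top + [132. 129.] [456. 210.]
far top - [164. 102.] [506. 194.]
near tip + [218. 328.] [542. 286.]
near tip - [241. 304.] [577. 274.]
far tip + [165. 313.] [527. 234.]
far tip - [189. 290.] [562. 222.]
pivot [190. 221.] [523. 243.]
```

View pics/ov.png

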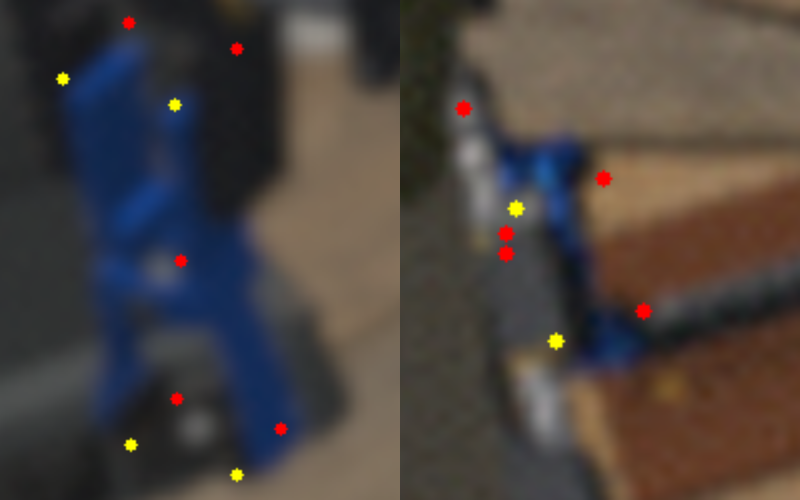

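Far handle top appears about 1–2 px low and the jaws' blue ends about 1 px high against the prediction, since the black pads extend below the blue. I'll check for camera bias with the fingertips themselves, whose pose is known.

Run:
```python
from h import *
S=ctrl.capture('scene')
y=np.radians(18.25);d=np.array([np.cos(y),np.sin(y),0]);e=np.array([-d[1],d[0],0]);k=np.array([0,0,1])
fs=lambda p:((p-[160,200]+.5)*5-.5)
out=[]
for f,P in(('above2',[.4932,.2162,.1957]),('pre',[.4935,.2167,.1385])):
    im=cv2.imread(f'pics/{f}.png')[:, :400]; P=np.array(P); big=cv2.resize(im,None,fx=3,fy=3,interpolation=cv2.INTER_CUBIC)
    def dot(p,c):
        q=(fs(proj(S,p))[0]+.5)*3-.5; cv2.circle(big,tuple(int(v) for v in q),4,c,-1)
    for s in(-1,1):
        for x in(.044,.0615):
            for w in(-.009,.009): dot(P+s*x*d+w*e,(0,255,255) if w>0 else (0,0,255))
    Q=np.array([.493,.2165,.172])
    for s in(-1,1):
        for w in(-.013,.013): dot(Q+s*.028*d+w*e,(0,255,0))
    b=big[450:1050,240:1040] if f=='pre' else big[420:1020,240:1040]
    out.append(cv2.resize(b,(400,300)))
    cv2.imwrite(f'pics/ov_{f}.png',b)
```

```text
(no output)
```

View pics/ov_above2.png

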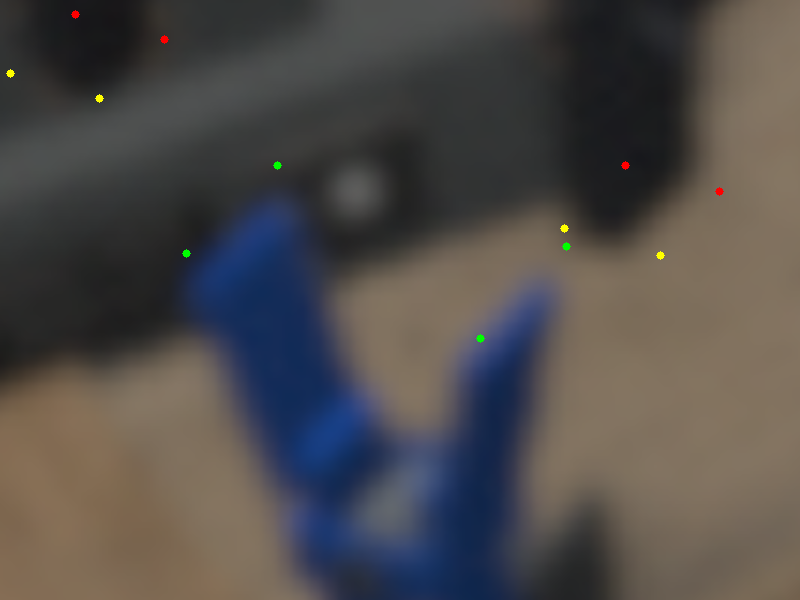

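View pics/ov_pre.png

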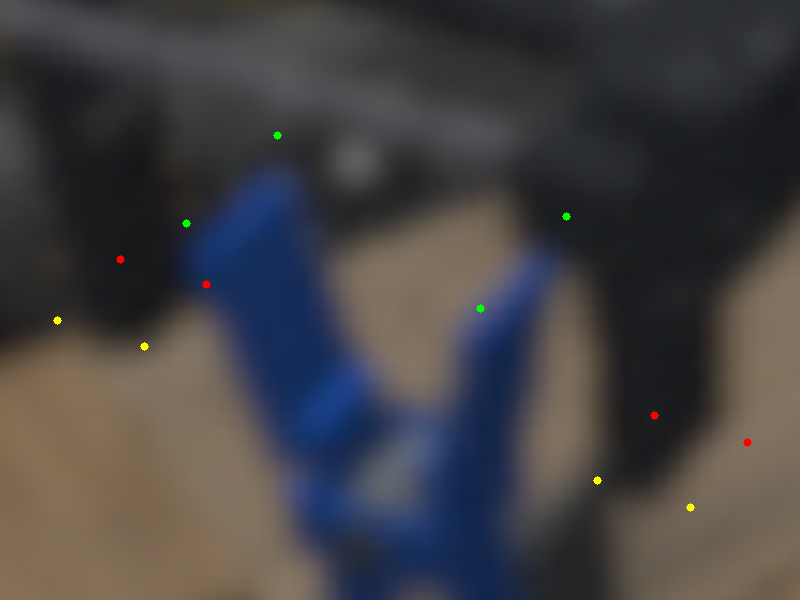

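Fingertips match the projection, while the handle tops come out about 4 mm below the nominal 0.172. The fin is now bare, so I'll measure its height cleanly in both views as a cross-check.

Run:
```python
from h import *
C={n:ctrl.capture(n) for n in('scene','top')}
b=[]
for n,(x,y) in(('scene',(190,248)),('top',(150,205))):
    i=C[n]['image'][y:y+60,x:x+48]; b.append(cv2.resize(i,None,fx=8,fy=8,interpolation=cv2.INTER_CUBIC))
cv2.imwrite('pics/fin.png',np.hstack(b)[:,:,::-1])
```

```text
(no output)
```

View pics/fin.png

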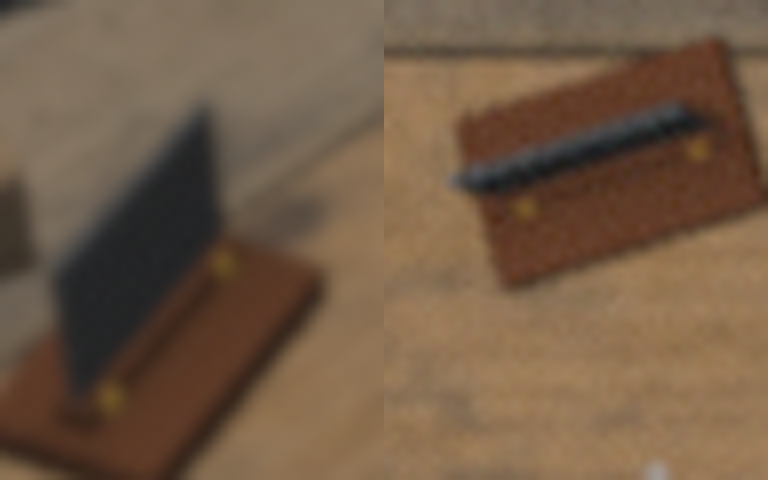

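Run:
```python
from h import *
S=ctrl.capture('scene');T=ctrl.capture('top')
s=lambda X,Y:((X+.5)/8-.5+190,(Y+.5)/8-.5+248)
t=lambda X,Y:((X-384+.5)/8-.5+150,(Y+.5)/8-.5+205)
for a,b in(((58,272),(456,181)),((206,108),(686,108))): print(tri([S,T],[s(*a),t(*b)]))
p=onplane(T,[t(456,181),t(686,108)],.085);q=onplane(S,[s(58,272),s(206,108)],.085)
for v in(p,q): w=v[1]-v[0];print(v.round(4).tolist(),v.mean(0),np.linalg.norm(w),np.degrees(np.arctan2(w[0],-w[1])))
```

```text
(array([0.48325195, 0.25030681, 0.07925504]), [np.float64(0.00017959019058695714), np.float64(0.00017959019058699522)])
(array([0.51082046, 0.16643111, 0.07763396]), [np.float64(0.0005528079681338093), np.float64(0.0005528079681339455)])
[[0.4829, 0.2487, 0.085], [0.5096, 0.1644, 0.085]] [0.49623269 0.20654182 0.085     ] 0.08850239698931406 17.57617019678176
[[0.4775, 0.2537, 0.085], [0.504, 0.172, 0.085]] [0.49074875 0.21283078 0.085     ] 0.08585694280596366 17.923083790407937
```

Run:
```python
from h import *
S=ctrl.capture('scene');T=ctrl.capture('top')
s=lambda X,Y:((X+.5)/8-.5+190,(Y+.5)/8-.5+248)
t=lambda X,Y:((X-384+.5)/8-.5+150,(Y+.5)/8-.5+205)
# foot corners: A right(-x? ) 
for n,a,b in(('c -y,-x',(326,275),(764,200)),('c +y,-x',(162,470),(506,286)),('screw1',(110,397),(525,207)),('screw2',(224,262),(697,150))):
    print(n,tri([S,T],[s(*a),t(*b)]),onplane(T,t(*b),.018),onplane(S,s(*a),.018))
im=np.hstack([cv2.resize(c['image'][y:y+70,x:x+80],None,fx=5,fy=5,interpolation=cv2.INTER_CUBIC) for c,x,y in((S,170,260),(T,150,190))])
cv2.imwrite('pics/foot.png',im[:,:,::-1])
```

```text
c -y,-x (array([0.48116735, 0.14923317, 0.00993894]), [np.float64(0.0012635125869283293), np.float64(0.001263512586928284)]) [[0.48143966 0.14847738 0.018     ]] [[0.47296357 0.15403528 0.018     ]]
c +y,-x (array([0.44763106, 0.24777527, 0.01549062]), [np.float64(0.0011261500101602216), np.float64(0.0011261500101602177)]) [[0.44830491 0.24788864 0.018     ]] [[0.44450476 0.24856903 0.018     ]]
screw1 (array([0.47882005, 0.24077468, 0.02139811]), [np.float64(0.00046394901825440153), np.float64(0.0004639490182543601)]) [[0.47876005 0.24137303 0.018     ]] [[0.48226541 0.23908561 0.018     ]]
screw2 (array([0.50073229, 0.17450232, 0.02098463]), [np.float64(0.00035279982153082676), np.float64(0.00035279982153086026)]) [[0.50076627 0.1749186  0.018     ]] [[0.50378932 0.17273367 0.018     ]]
```

View pics/foot.png

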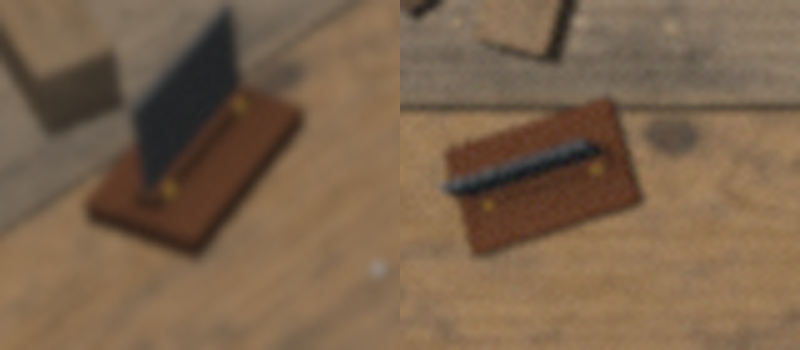

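Run:
```python
from h import *
S=ctrl.capture('scene');T=ctrl.capture('top')
# scene: sample brightness profiles perpendicular to fin top edge (far upper edge)
def prof(c,a,b,L,n):
    g=cv2.cvtColor(c['image'],cv2.COLOR_RGB2GRAY).astype(np.float32);a=np.array(a);b=np.array(b);u=(b-a)/np.linalg.norm(b-a);v=np.array([u[1],-u[0]])
    s=np.arange(-L,L+.01,.25);ac=[]
    for f in np.linspace(.15,.85,n):
        p=a+(b-a)*f;q=p+s[:,None]*v
        ac.append(cv2.remap(g,q[:,0].astype(np.float32).reshape(1,-1),q[:,1].astype(np.float32).reshape(1,-1),cv2.INTER_LINEAR)[0])
    return s,np.mean(ac,0),v
s8=lambda X,Y:((X+.5)/8-.5+190,(Y+.5)/8-.5+248)
t8=lambda X,Y:((X-384+.5)/8-.5+150,(Y+.5)/8-.5+205)
for n,c,a,b in(('scene',S,s8(58,272),s8(206,108)),('top',T,t8(456,181),t8(686,108))):
    s,p,v=prof(c,a,b,5,15);print(n,v,[(float(x),int(y)) for x,y in zip(s,p)][::2])
# predicted lines for heights: fin +x top edge and centre
d=np.array([np.cos(.3145),np.sin(.3145),0])  # 18.0deg
e=np.array([-d[1],d[0],0])
for z in(.079,.082,.085):
    m=onplane(T,[t8(571,144.5)],z)[0]
    for off in(-.0025,0,.0025):
        r=proj(S,m+d*off)[0]; a=np.array(s8(58,272));b=np.array(s8(206,108));u=(b-a)/np.linalg.norm(b-a);v=np.array([u[1],-u[0]])
        print(z,off,'perp offset scene px',((r-a)@v).round(2))
```

```text
scene [-0.74239312 -0.66996452] [(-5.0, 38), (-4.5, 37), (-4.0, 37), (-3.5, 37), (-3.0, 37), (-2.5, 37), (-2.0, 38), (-1.5, 41), (-1.0, 46), (-0.5, 54), (0.0, 62), (0.5, 72), (1.0, 81), (1.5, 89), (2.0, 96), (2.5, 100), (3.0, 104), (3.5, 106), (4.0, 107), (4.5, 107), (5.0, 108)]
top [-0.30251937 -0.95314324] [(-5.0, 60), (-4.5, 59), (-4.0, 55), (-3.5, 50), (-3.0, 42), (-2.5, 36), (-2.0, 34), (-1.5, 37), (-1.0, 45), (-0.5, 57), (0.0, 67), (0.5, 72), (1.0, 73), (1.5, 72), (2.0, 70), (2.5, 68), (3.0, 68), (3.5, 67), (4.0, 68), (4.5, 68), (5.0, 68)]
0.079 -0.0025 perp offset scene px -0.8
0.079 0 perp offset scene px -0.02
0.079 0.0025 perp offset scene px 0.76
0.082 -0.0025 perp offset scene px -0.28
0.082 0 perp offset scene px 0.5
0.082 0.0025 perp offset scene px 1.29
0.085 -0.0025 perp offset scene px 0.24
0.085 0 perp offset scene px 1.03
0.085 0.0025 perp offset scene px 1.81
```

The fin top measures 81 ± 4 mm, consistent with the nominal 85 mm. The held clip is centred in the fingers within about 1 mm and not tilted. I'll lower in two steps, checking forces; jaw tips should finish at z ≈ 0.110, so TCP ≈ 0.183.

```bash
python3 -m pendant '[0,0,0,0,-0.02,-0.2,-0.5, 0,0,0,0,0,-0.3,-0.5, 0,0,0,0,0,-0.3,-0.5, 0,0,0,0,0,-0.2,-0.5, 0,0,0,0,0,0,-0.5, 0,0,0,0,0,0,-0.5]'; python3 look.py mid 265 160 80 100 240 160
```

```text
t: 8.7
ee_pos: [0.479, -0.154, 0.2173]
ee_rot: [-2.527, -1.866, 0.0]
contact_force: [0.3, 0.3, -2.2]
grip_width: 0.0296
5 8.8 [ 0.4793 -0.1542  0.2181] ytool yaw -17.12 z [ 8.e-04 -5.e-04 -1.e+00] [-0.07  0.14 -0.59] 0.029010777498828397
grasp pt [ 0.4793 -0.1542  0.2368]
```

View pics/mid.png

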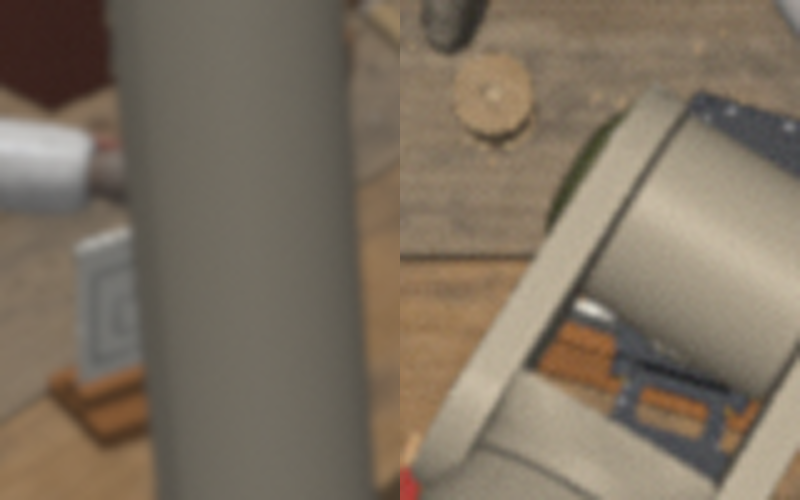

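Card's left end is visible at scene crop (105,300), with the clip and mark still hidden behind the arm. There's no contact force, so I'll do the final lowering of about 35 mm, slowly.

```bash
python3 -m pendant '[0,0,0,0,0.01,-0.15,-0.5, 0,0,0,0,0,-0.2,-0.5, 0,0,0,0,0,-0.2,-0.5, 0,0,0,0,0,-0.17,-0.5, 0,0,0,0,0,-0.1,-0.5, 0,0,0,0,0,-0.05,-0.5, 0,0,0,0,0,0,-0.5, 0,0,0,0,0,0,-0.5, 0,0,0,0,0,0,-0.5]'
python3 - <<'E'
from h import *
for n in('scene','top'):
    c=ctrl.capture(n);cv2.imwrite(f'pics/fin_{n}.png',c['image'][:,:,::-1])
    o=ctrl.get_obs();M=R.from_rotvec(o['ee_rot']).as_matrix();print(o['t'],o['ee_pos'].round(4),np.degrees(np.arctan2(M[1,1],M[0,1])).round(2),o['contact_force'].round(2),o['ft_torque'].round(3),o['grip_width'])
E
```

```text
t: 9.55
ee_pos: [0.4792, -0.1537, 0.183]
ee_rot: [2.527, 1.866, 0.0]
contact_force: [-1.0, -0.4, 0.0]
grip_width: 0.0289
9.6 [ 0.4792 -0.1537  0.183 ] -17.12 [ 0.8  -0.63 -1.35] [-0.045 -0.012  0.027] 0.02914892678403088
9.65 [ 0.4791 -0.1537  0.183 ] -17.12 [-0.08 -0.38 -1.26] [-0.055 -0.033 -0.023] 0.0293239754587116
```

View pics/fin_scene.png

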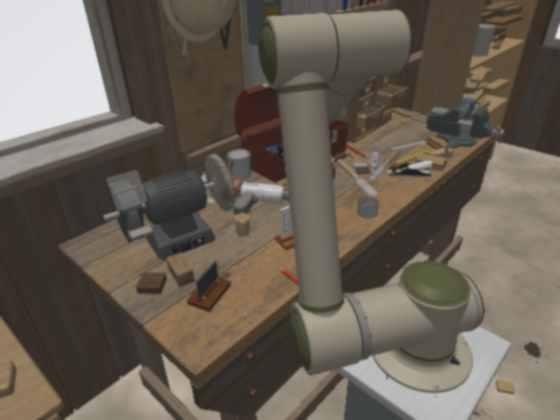

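View pics/fin_top.png

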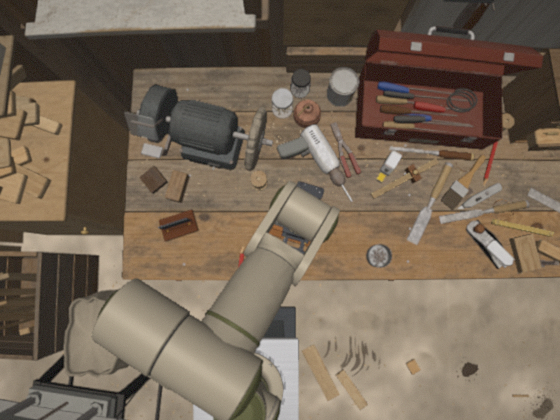

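Both final views show the bystanders and rack where they were. The clip at the mark is hidden behind the arm. Opening is 29 mm at the stop, and force is only the clip's weight with no contact, so I'll hand in.

```bash
python3 -c "
from rig import ctrl
print(ctrl.sign_off())"
```

```text
the job is handed in; nothing more can be done
None
```

I took the clip off the rack squeezed to its stop, carried it to the card and lowered it astride the top edge at the red mark. I handed the job in at about 9.7 s, with the clip held still and the jaws open.

**Last readings:**
- **Position:** the tool was at (0.479, -0.154, 0.183), against the mark measured at (0.479, -0.153, 0.130).
- **Squareness:** the tool's yaw was -17.12°, against -17.13° for the card's normal.
- **Grip:** the opening was 29 mm, which means the clip is at its stop.
- **Force:** about 1.3 N, roughly the clip's weight, so there was no sign of touching the card.
- **Bystanders:** the final pictures showed the rack and the other things where they were.

**What I could not confirm:**
- **The final placement:** the arm hid the mark and the clip in both cameras, so it rests on earlier measurements, the arm's readings and the lift picture. In that picture the clip sat centred in the fingers within 1–2 mm and did not look tilted.
- **Jaw depth:** the two views put the fin top at about 79–81 mm and the clip's top at 166–169 mm, against your 85 and 172 mm. I set the height mostly from your figures, so the jaw tips are about 20 mm below the edge, give or take 3–5 mm.

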